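# Press-fit a connector with a ratchet hand press

### The job

Slide the circuit board carriage all the way in under the blue press head. Bring the press lever down to the third notch (the red mark), no further, and let go so that the ratchet holds it there with the white connector seated; then press the green release button and keep it down until the lever has sprung all the way back up, and let the button go. Leave the board under the head and the other things on the bench undisturbed.

Things in the scene. Friction and masses are not known exactly. Their poses are not given: they have to be found in the camera images.
- press: Blue hand press on a grey base plate, fixed. Origin: on the bench below the press foot. x points from its open front to the column at the back, y along the rails to the open end where the carriage comes out, z up. The head overhangs the rails: x -45..75, y -45..45, z 85..175 mm; a dark ratchet cheek on its side reaches y -61; the column spans x 67..117, y -50..50, to z 175 mm.
- carriage (a joint): Aluminium carriage (110 x 160 mm) carrying the green circuit board, sliding on the rails along the press's -y. Metres: 0 = pulled fully out, 0.120 = fully home against its stop, connector under the press foot. It slides stiffly (about 2 N) and stays where it is left.
- carriage_handle (a point): Orange upright round handle on the outer (+y) end of the carriage, 24 mm diameter, standing from z 35 mm to z 120 mm above the bench. The point is on its axis at z 105 mm. It moves with the carriage; home it stands 105 mm along +y from the press origin.
- connector (a joint): White connector block (14 x 60 x 14 mm) standing proud in the middle of the board; the foot drives it down, it stays where pushed. Metres: 0 = standing 9 mm above the board, about 0.008 to 0.010 = seated; more than 0.0125 is crushed. The foot first touches it at lever 0.42 rad, then drives it 27.5 mm per rad.
- connector_top (a point): Centre of the connector's upper face (z 63 mm before pressing).
- lever (a joint): Press lever on the -y side of the press, lifted by a spring. Radians, growing as it goes down: 0 = fully up (60 degrees above level, pointing to the press's -x), ratchet notches at 0.24, 0.48, 0.72 (third, red mark) and 0.96 (too far). It clicks past each notch and is held there when let go; 3 to 6 N at the grip. With the button down it springs back up in about a second.
- lever_hinge (a point): Hinge of the lever, at (20, -85, 130) mm in the press frame; the hinge axis is parallel to the press's y.
- lever_grip (a point): Middle of the lever's black rubber grip: round, 24 mm diameter, 94 mm long, along the lever, its middle 125 mm from the hinge, ending 167 mm from it. It lies in the plane y = -85 mm of the press and turns about the hinge; clear on all sides.
- release (a joint): Green round release button, 28 mm diameter, on top of the press head. Metres pressed: 0 = up, 0.009 = fully down (about 5 N). The ratchet lets go at about 0.006; hold it down until the lever is up. It also dips by itself as the lever clicks past a notch.
- release_top (a point): Centre of the button's top face: (-15, 15) mm in the press frame, z 196 mm when up.
- tub: White plastic cup, 84 mm diameter, 70 mm tall, loose bystander; origin at its foot.
- spool: Green solder spool, 60 mm diameter, 50 mm tall, loose bystander; origin at its foot.
- driver: Yellow screwdriver, 180 mm long, lying on the bench, loose bystander.
- flux: Amber jar, 52 mm diameter, 90 mm tall, behind the press, loose bystander.
- spare_board: Spare green circuit board, 160 x 120 mm, up to 28 mm tall, on the bench to the right, loose bystander.
- meter: Yellow multimeter, 80 x 160 x 34 mm, on the bench to the left, loose bystander.

How it is judged:
On the way, in this order (a step that is already met when the one before it is completed fails the run):
1. the carriage is fully home (within 4 mm of its stop) with the lever still up (value of joint carriage above 0.116 m and value of joint lever below 0.2 rad), for 0.2 s.
2. the lever rests at the third notch (0.68 to 0.77 rad) with the button up, and the connector is seated (7 to 12.5 mm down) (value of joint carriage above 0.116 m and value of joint lever between 0.68 and 0.77 rad and value of joint connector between 0.007 and 0.0125 m and value of joint release below 0.002 m and velocity of joint lever between -0.1 and 0.1 rad/s), for 0.3 s.
3. the release button is pressed while the lever stands in its notch (value of joint release above 0.0035 m and value of joint lever above 0.4 rad).
At the end, for the whole second after the job is handed in: The carriage is home within 4 mm of its stop, the connector is seated 7 to 12.5 mm down, the lever is back up (under 0.06 rad), the button is up (under 1.5 mm), and nothing moves (value of joint carriage above 0.116 m and value of joint connector between 0.007 and 0.0125 m and value of joint lever below 0.06 rad and value of joint release below 0.0015 m and velocity of joint lever between -0.1 and 0.1 rad/s); the robot touches nothing.
It fails at once if the lever is pulled past the third notch (over 0.86 rad) (value of joint lever above 0.86 rad).
It fails at once if the connector is crushed (over 12.5 mm down) (value of joint connector above 0.0125 m).
It fails at once if a bystander is moved more than 30 mm (distance of any of tub, spool, driver, flux, spare_board, meter from where it was at the start of the episode above 0.03 m).
It also fails if it takes over 58 s, if anything falls off the work surface, if the arm or the gripper's body presses on something with over 40 N, if the wrist force passes 120 N, or if a joint passes its speed limit or range.

### The arm

A 6-joint arm with a two-finger parallel gripper is mounted at the origin on the work surface. World frame = base frame: x ahead of the robot, y to its left, z up, the work surface at z = 0. Lengths are in m, angles in rad, forces in N, time in s.
With the tool pointing down it reaches from about 0.425 to 0.95 m from the base axis. Payload 3.5 kg.
Tool frame: the origin (TCP) lies between the finger pads; the fingertips stand 19 mm ahead of it and the grasp point (between the pads) is the TCP; z points along the fingers, y is the line along which they close (so a half turn about z gives the same grasp; the last joint's range is limited). The gripper opens to 85 mm and grips with 20 to 120 N. Pads are 22 mm wide; open, the fingers measure 114 mm over their backs; the gripper's body (76 mm by 85 mm) begins 54 mm behind the grasp point. The pads swing forward as they close: fully open they stand 13 mm farther back than shut.
Start: joints at [-1.365, 0.286, 1.577, -0, 1.279, -0.15], TCP at [0.235, -0.633, 0.25] pointing down, gripper open.
Joint ranges: [-2.77, 2.77], [-0.9, 2.22], [0.21, 2.48], [-1.53, 4.67], [0.24, 2.81], [-2.84, 2.84]. Speed limits (rad/s): [2.79, 2.79, 3.14, 3.14, 3.14, 3.14].

### API

Orientations are given as a unit quaternion [x, y, z, w].
In Python, from plant import monitor, eyes, ctrl gives the robot as it stands.
- The arm moves only by the shell command python3 -m handwheel 'ROWS' [FORCE]. ROWS is JSON, a list of rows, each a list of 7 numbers: the shift along the tool's x, y, z in units of 40 cm (1.0 is 40 cm), then the turn, a rotation vector about the tool's x, y, z in units of pi rad (1.0 is pi rad), then the opening, from -1 (shut) to 1 (fully open). A call has 1 to 12 rows; each row is the pose to reach, as a shift and turn from the pose commanded when the call began, along the tool's axes at that moment, turning the shorter way round; what a row does not reach only later rows make up. A row lasts 1/8 s, in which the tool goes at most 62.5 mm and 10.7 degrees, less where a joint would pass 70% of its speed; a pose out of reach is approached as far as the arm can. A call with a number of a shift or a turn outside -1 to 1 is refused whole. A call with a gripper value outside its range is refused whole. The fingers move at their own pace and stop on an object; FORCE is the grip in N (left out, the last holds). Time passes only in rows, so rows that repeat a pose let the fingers close. It gives the time, the measured TCP pose, the force, the opening and the grip force at its end, in the units of the state.
- monitor.get_state(): the state, without advancing time (a new reading comes with each control period).
- eyes.read_camera(name): name is "scene" or "top"; returns the picture (420x560x3 uint8, red, green, blue); there is no depth.
- eyes.camera_params(name): a dict with "K" (3x3 intrinsics, pixels), "k1" (the pictures are not rectified: a ray, as slopes to the right and down, at radius r is drawn at 1 + k1 r^2 times it, then the intrinsics apply), "R" (3x3) and "t" (3): a world point X has camera coordinates R X + t. Camera axes: x right, y down, z forward; pixel columns grow to the right and rows downward; lengths in m; the calibration is good to about 2 mm. A picture is of the moment at which its call begins. camera_params takes no time and is no camera call.
- ctrl.sign_off(): hands the job in; it is judged then, once.
The state is a dict: "time": time; "qpos": joint angles; "dq": joint speeds; "joint_efforts": joint torques, N m; "eef_pos": TCP position; "tcp_rot": TCP orientation; "contact_force": force on the tool from outside, world axes, zero at the start; "wrist_torque": the same for the moment, N m; "opening": opening from 0.0 (shut) to 1.0 (fully open); "finger_force": force on a finger pad.
Only numpy, scipy, OpenCV 4.12 (cv2) and the standard library are available. Lean on these libraries where they do the work, as an engineer would, in place of code of your own. Each camera call takes 0.05 s, during which the arm holds its last target. There are 200 camera calls.

## Working session

There is one attempt and no reset: what is moved stays moved. The work goes in short steps, Python scripts to look and compute and a shell command to move; the robot and the scene stay as the last step left them, time stands still between calls to the robot, and variables do not carry over. Pictures are saved under pics/ and viewed, at most 13 in all, crops included, and the job is handed in when it is done.

```bash
mkdir -p pics; ls; python3 - <<'E'
from plant import monitor, eyes
import cv2
for n in("scene","top"):
    cv2.imwrite(f"pics/{n}0.png",eyes.read_camera(n)[:,:,::-1]); print(n,eyes.camera_params(n))
print(monitor.get_state())
E
```

```text
pics
scene {'K': array([[531.21114192,   0.        , 275.71940399],
       [  0.        , 531.21114192, 213.40350533],
       [  0.        ,   0.        ,   1.        ]]), 'k1': -0.06510452306693607, 'R': array([[-0.19037162,  0.98161088, -0.01409718],
       [ 0.62711487,  0.11054824, -0.77104217],
       [-0.75530497, -0.1556251 , -0.63662802]]), 't': array([ 0.08700628, -0.23075041,  2.10950619])}
top {'K': array([[477.94643673,   0.        , 279.41244095],
       [  0.        , 477.94643673, 207.93614526],
       [  0.        ,   0.        ,   1.        ]]), 'k1': -0.008406368677803332, 'R': array([[-0.01474082, -0.99972262, -0.01836835],
       [-0.99478851,  0.01651668, -0.10061324],
       [ 0.10088872,  0.0167895 , -0.99475604]]), 't': array([0.05440195, 0.57342959, 1.33945185])}
{'time': 0.1, 'qpos': array([-1.36497502e+00,  2.87091038e-01,  1.57802682e+00,  5.62432888e-06,
        1.27860926e+00, -1.49963650e-01]), 'dq': array([-0.00064074, -0.00300455, -0.00477819,  0.00032839, -0.00026437,
       -0.00039894]), 'joint_efforts': array([ 5.45625826e-04, -4.07297122e+01, -2.93699938e+01, -1.50505939e-04,
        3.44405438e-03, -6.77445300e-06]), 'eef_pos': array([ 0.23505774, -0.63215971,  0.2490782 ]), 'tcp_rot': array([ 9.84218399e-01,  1.76954807e-01, -2.71115629e-05, -1.06688935e-03]), 'contact_force': array([-0.31074068, -0.36403138,  0.02846167]), 'wrist_torque': array([0.04524751, 0.00637267, 0.00560772]), 'finger_force': 0.0, 'opening': 1.0036247229991746}
```

View pics/scene0.png

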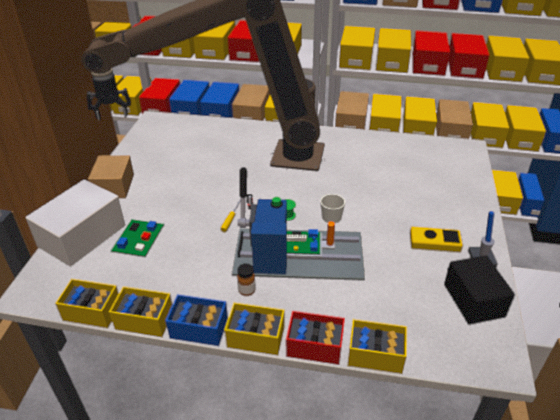

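View pics/top0.png

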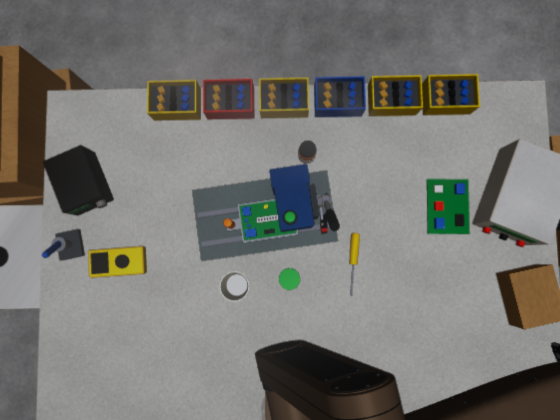

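The scene view shows the press at about (270,235), with its lever up at (243,185) and the orange handle at (331,232). In the top view the button is at (290,217), the handle at (229,224) and the lever at (330,215). I'll enlarge both.

```bash
python3 - <<'E'
import cv2
t=cv2.imread("pics/top0.png")[140:310,180:370]; s=cv2.imread("pics/scene0.png")[160:290,220:375]
cv2.imwrite("pics/tc.png",cv2.resize(t,None,fx=4,fy=3.5*4/3.5/1.2 if 0 else 3.5,interpolation=2) if 0 else cv2.resize(t,None,fx=3.5,fy=3.5,interpolation=cv2.INTER_CUBIC))
cv2.imwrite("pics/sc.png",cv2.resize(s,None,fx=4,fy=4,interpolation=cv2.INTER_CUBIC))
E
```

```text
(no output)
```

View pics/tc.png

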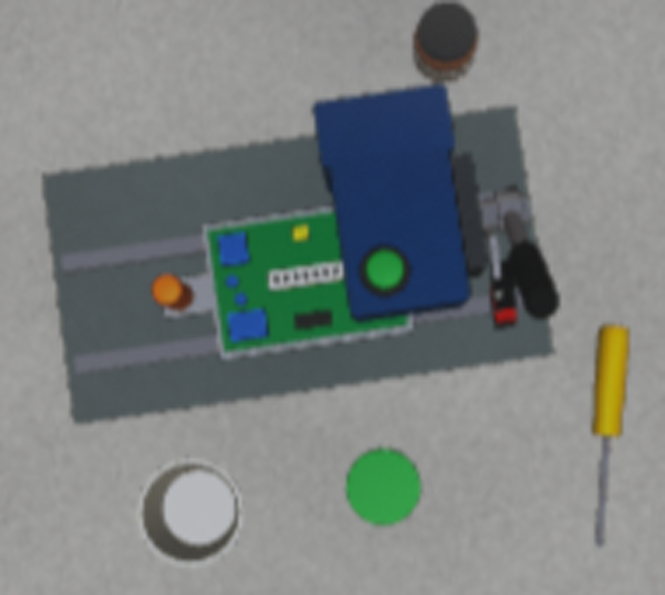

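View pics/sc.png

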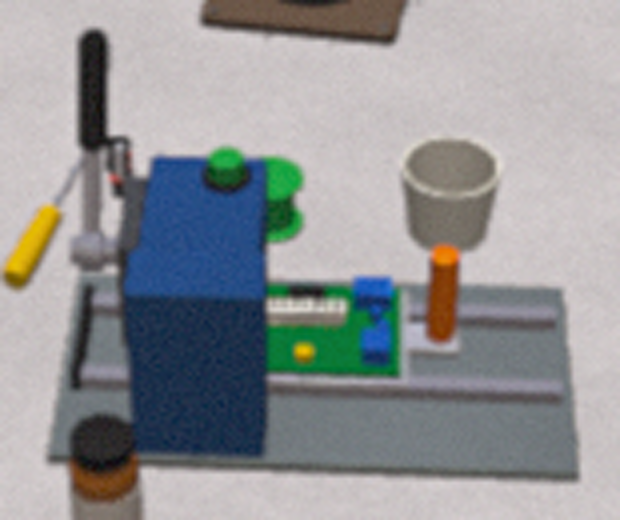

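Top crop: button (384,269), head front corners (358,317) and (467,303), back corners (316,103) and (446,87), handle top (168,290). Scene crop: button (227,157), back corners (128,293) and (267,293), grip tip (93,32), handle top (445,253). Next I'll fit the press pose to these.

```bash
cat > h.py <<'E'
import numpy as np
from plant import eyes, monitor
from scipy.spatial.transform import Rotation as R
P={n:eyes.camera_params(n) for n in("scene","top")}
def proj(n,X):
    p=P[n]; c=p["R"]@X+p["t"]; s=c[:2]/c[2]; s=s*(1+p["k1"]*(s@s)); return p["K"][:2,:2]@s+p["K"][:2,2]
def W(v,X): # press frame (mm) -> world
    c,s=np.cos(v[2]),np.sin(v[2]); X=np.array(X)/1000
    return np.array([v[0]+c*X[0]-s*X[1],v[1]+s*X[0]+c*X[1],X[2]])
E
python3 - <<'E'
from h import *
from scipy.optimize import least_squares
T=lambda u,v:(180+(u+.5)/3.5-.5,140+(v+.5)/3.5-.5); S=lambda u,v:(220+(u+.5)/4-.5,160+(v+.5)/4-.5)
ob=[("top",T(384,269),(-15,15,196)),("top",T(358,317),(-45,45,175)),("top",T(467,303),(-45,-45,175)),("top",T(316,103),(117,50,175)),("top",T(446,87),(117,-50,175)),("top",T(168,290),(0,225,120)),
("scene",S(227,157),(-15,15,196)),("scene",S(128,293),(117,-50,175)),("scene",S(267,293),(117,50,175)),("scene",S(445,253),(0,225,120)),("scene",S(93,32),(-63.5+5,-85,272))]
def f(v):
    r=[]
    for n,px,X in ob:
        X=list(X)
        if X[1]==225: X[1]-=v[3]*1000
        r+=list(proj(n,W(v,X))-px)
    return np.array(r)
s=least_squares(f,[.7,0,.1,0],loss="soft_l1"); v=s.x; print(v.round(4)); print(f(v).reshape(-1,2).round(1))
np.save("v.npy",v)
for k,X in dict(handle=(0,225-1000*v[3],105),handlehome=(0,105,105),hinge=(20,-85,130),grip=(-42.5,-85,238),btn=(-15,15,196)).items(): print(k,W(v,X).round(4))
E
```

```text
[0.5508 0.0057 0.1257 0.0453]
[[-0.3  0.5]
 [-2.8  0.8]
 [ 1.  -0.2]
 [-1.5  0. ]
 [-0.3 -0.9]
 [-0.4 -0. ]
 [-0.4 -0.6]
 [-1.6 -0.6]
 [-0.9  0.6]
 [-0.5 -0.1]
 [ 0.   0.4]]
handle [0.5283 0.1839 0.105 ]
handlehome [0.5376 0.1098 0.105 ]
hinge [ 0.5813 -0.0762  0.13  ]
grip [ 0.5193 -0.084   0.238 ]
btn [0.534  0.0187 0.196 ]
```

```bash
cat >> h.py <<'E'
v=np.load("v.npy")
def go(*pts):
    "print row numbers taking the TCP to press-frame points (mm), tool down, tool x = press x"
    s=monitor.get_state(); p=np.array(s["eef_pos"]); r=R.from_quat(s["tcp_rot"])
    g=R.from_matrix(np.array([[np.cos(v[2]),np.sin(v[2]),0],[np.sin(v[2]),-np.cos(v[2]),0],[0,0,-1]]))
    t=(r.inv()*g).as_rotvec()/np.pi
    q=np.array([np.cos(v[2])*(p-W(v,(0,0,0)))[0]+np.sin(v[2])*(p-W(v,(0,0,0)))[1],-np.sin(v[2])*(p-W(v,(0,0,0)))[0]+np.cos(v[2])*(p-W(v,(0,0,0)))[1],p[2]])*1000
    print("t",round(s["time"],2),"press xyz",q.round(1),"F",np.round(s["contact_force"],1),"open",round(s["opening"],2),"ff",s["finger_force"])
    for X in pts: print(X,(r.inv().apply(W(v,X)-p)/.4).round(4),t.round(4),W(v,X).round(3))
E
python3 -c "
from h import *
go((-60,-350,360),(0,0,360),(0,230,330),(0,230,90))"
```

```text
t 0.1 press xyz [-393.2 -593.2  249.1] F [-0.3 -0.4  0. ] open 1.0 ff 0.0
(-60, -350, 360) [ 0.9498 -0.4026 -0.2761] [-0.0007 -0.      0.0732] [ 0.535 -0.349  0.36 ]
(0, 0, 360) [ 1.2954 -1.2203 -0.2743] [-0.0007 -0.      0.0732] [0.551 0.006 0.36 ]
(0, 230, 330) [ 1.4265 -1.78   -0.1981] [-0.0007 -0.      0.0732] [0.522 0.234 0.33 ]
(0, 230, 90) [ 1.4263 -1.7788  0.4019] [-0.0007 -0.      0.0732] [0.522 0.234 0.09 ]
```

```bash
python3 -m handwheel '[[0.13,-0.05,-0.15,0,0,0.0732,-1],[0.28,-0.11,-0.27,0,0,0.0732,-1],[0.42,-0.17,-0.276,0,0,0.0732,-1],[0.56,-0.23,-0.276,0,0,0.0732,-1],[0.7,-0.3,-0.276,0,0,0.0732,-1],[0.82,-0.35,-0.276,0,0,0.0732,-1],[0.95,-0.4,-0.276,0,0,0.0732,-1],[0.95,-0.4,-0.276,0,0,0.0732,-1]]' 20; python3 -c "
from h import *
go((-60,-350,360),(0,0,360),(0,230,330),(0,230,90))"
```

```text
time: 1.1
eef_pos: [0.5377, -0.3472, 0.36]
tcp_rot: [0.998, 0.065, -0.0, -0.001]
contact_force: [-0.1, -0.2, -0.1]
opening: 0.0
finger_force: 0.0
t 1.1 press xyz [ -57.2 -348.5  360. ] F [-0.1 -0.2 -0.1] open 0.0 ff 0.0
(-60, -350, 360) [-0.0071  0.0038  0.0001] [-0.0004  0.0001  0.0016] [ 0.535 -0.349  0.36 ]
(0, 0, 360) [ 0.1474 -0.8704  0.0012] [-0.0004  0.0001  0.0016] [0.551 0.006 0.36 ]
(0, 230, 330) [ 0.1503 -1.4453  0.0769] [-0.0004  0.0001  0.0016] [0.522 0.234 0.33 ]
(0, 230, 90) [ 0.1505 -1.4445  0.6769] [-0.0004  0.0001  0.0016] [0.522 0.234 0.09 ]
```

```bash
python3 -m handwheel '[[0.03,-0.15,0,0,0,0,-1],[0.06,-0.3,0,0,0,0,-1],[0.09,-0.45,0,0,0,0,-1],[0.12,-0.6,0,0,0,0,-1],[0.15,-0.75,0,0,0,0,-1],[0.15,-0.9,0,0,0,0,-1],[0.15,-1.0,0,0,0,0,-1]]' && python3 -m handwheel '[[0,-0.15,0,0,0,0,-1],[0,-0.3,0,0,0,0,-1],[0,-0.445,0.08,0,0,0,-1],[0,-0.445,0.08,0,0,0,-1]]';  python3 -c "
from h import *
go((0,230,90),(0,135,90))"
```

```text
time: 1.98
eef_pos: [0.5442, 0.0554, 0.3603]
tcp_rot: [0.998, 0.063, -0.0, 0.0]
contact_force: [0.1, -0.4, 0.6]
opening: -0.001
finger_force: 0.0
time: 2.48
eef_pos: [0.5207, 0.2324, 0.3253]
tcp_rot: [0.998, 0.065, -0.003, 0.001]
contact_force: [0.2, -0.6, -0.8]
opening: 0.001
finger_force: 0.0
t 2.48 press xyz [ -1.4 228.7 325.3] F [ 0.2 -0.6 -0.8] open 0.0 ff 0.0
(0, 230, 90) [ 0.0071 -0.0036  0.5881] [0.0002 0.0019 0.0013] [0.522 0.234 0.09 ]
(0, 135, 90) [0.0062 0.2339 0.5883] [0.0002 0.0019 0.0013] [0.534 0.14  0.09 ]
```

```bash
python3 -m handwheel '[[0.003,0,0.15,0,0,0,-1],[0.003,0,0.3,0,0,0,-1],[0.003,0,0.45,0,0,0,-1],[0.003,0,0.55,0,0,0,-1],[0.003,0,0.588,0,0,0,-1],[0.003,0,0.588,0,0,0,-1]]' && python3 -m handwheel '[[0,0.025,0,0,0,0,-1],[0,0.05,0,0,0,0,-1],[0,0.075,0,0,0,0,-1],[0,0.1,0,0,0,0,-1],[0,0.125,0,0,0,0,-1],[0,0.15,0,0,0,0,-1],[0,0.175,0,0,0,0,-1],[0,0.2,0,0,0,0,-1],[0,0.2,0,0,0,0,-1]]';  python3 -c "
from h import *
import cv2
go((0,135,90),(0,131.5,90))
cv2.imwrite('pics/p1.png',cv2.resize(eyes.read_camera('top')[140:310,180:370,::-1],None,fx=3.5,fy=3.5,interpolation=cv2.INTER_CUBIC))"
```

```text
time: 3.22
eef_pos: [0.5242, 0.2298, 0.0935]
tcp_rot: [0.998, 0.062, -0.0, 0.0]
contact_force: [-0.1, 0.1, 0.1]
opening: 0.0
finger_force: 0.0
time: 4.35
eef_pos: [0.5359, 0.1499, 0.0956]
tcp_rot: [0.998, 0.063, 0.002, 0.001]
contact_force: [1.4, 0.4, 3.9]
opening: -0.001
finger_force: 2.1
t 4.35 press xyz [  3.3 145.   95.6] F [1.4 0.4 3.9] open -0.0 ff 2.1468007564544678
(0, 135, 90) [-0.0084  0.025   0.0141] [ 0.0006 -0.0015 -0.    ] [0.534 0.14  0.09 ]
(0, 131.5, 90) [-0.0084  0.0337  0.0141] [ 0.0006 -0.0015 -0.    ] [0.534 0.136 0.09 ]
```

View pics/p1.png

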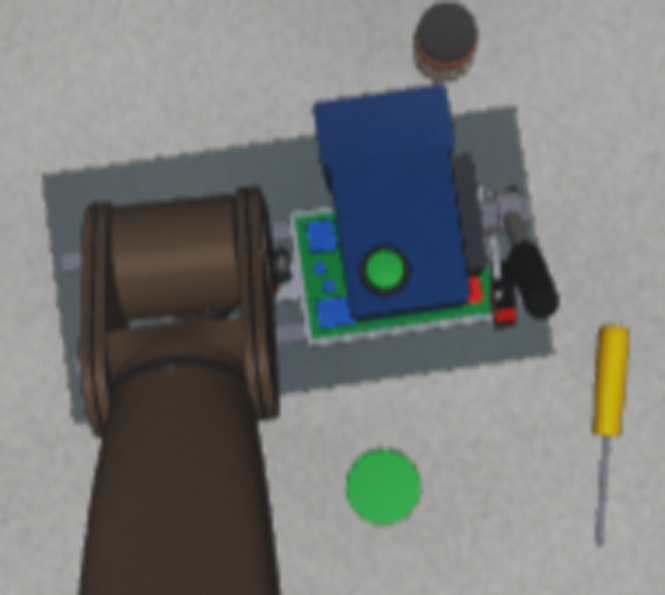

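The carriage has gone in about 62 mm: its board edge moved from (207,228) to (293,212). It should have about 13 mm left.

```bash
python3 -m handwheel '[[0,0.01,0,0,0,0,-1],[0,0.02,0,0,0,0,-1],[0,0.028,0,0,0,0,-1],[0,0.028,0,0,0,0,-1]]' ;  python3 -c "
from h import *
go((0,131.5,90))"; python3 -m handwheel '[[0,0.005,0,0,0,0,-1],[0,0.005,0,0,0,0,-1]]' ;  python3 -c "
from h import *
go((0,131.5,90))"
```

```text
time: 4.9
eef_pos: [0.5365, 0.1439, 0.0962]
tcp_rot: [0.998, 0.062, 0.002, -0.004]
contact_force: [-0.5, 16.9, 8.1]
opening: -0.001
finger_force: 7.5
t 4.9 press xyz [  3.2 138.9  96.2] F [-0.5 16.9  8.1] open -0.0 ff 7.537273240741342
(0, 131.5, 90) [-0.008   0.0187  0.0153] [-0.0025 -0.0017 -0.0007] [0.534 0.136 0.09 ]
time: 5.15
eef_pos: [0.5366, 0.1431, 0.0966]
tcp_rot: [0.998, 0.062, 0.002, -0.005]
contact_force: [-2.2, 20.2, 9.6]
opening: -0.003
finger_force: 9.2
t 5.15 press xyz [  3.2 138.1  96.6] F [-2.2 20.2  9.6] open -0.0 ff 9.223093022592366
(0, 131.5, 90) [-0.008   0.0166  0.0162] [-0.0031 -0.0017 -0.0007] [0.534 0.136 0.09 ]
```

```bash
python3 -c "
from h import *
import cv2
a=cv2.resize(eyes.read_camera('top')[140:310,200:340,::-1],None,fx=3.5,fy=3.5,interpolation=cv2.INTER_CUBIC)
b=cv2.resize(eyes.read_camera('scene')[195:275,280:360,::-1],None,fx=3.8,fy=3.8,interpolation=cv2.INTER_CUBIC)
b=cv2.copyMakeBorder(b,0,a.shape[0]-b.shape[0],0,0,0)
cv2.imwrite('pics/p2.png',np.hstack([a,b]))
for X in [(0,105,120),(0,110,120),(0,105,35)]: print(X,(proj('scene',W(v,X))-[280,195])*3.8+1.4)"
```

```text
(0, 105, 120) [ 98.93283558 103.94709536]
(0, 110, 120) [105.20578916 104.14713271]
(0, 105, 35) [ 96.66626437 182.35163585]
```

View pics/p2.png

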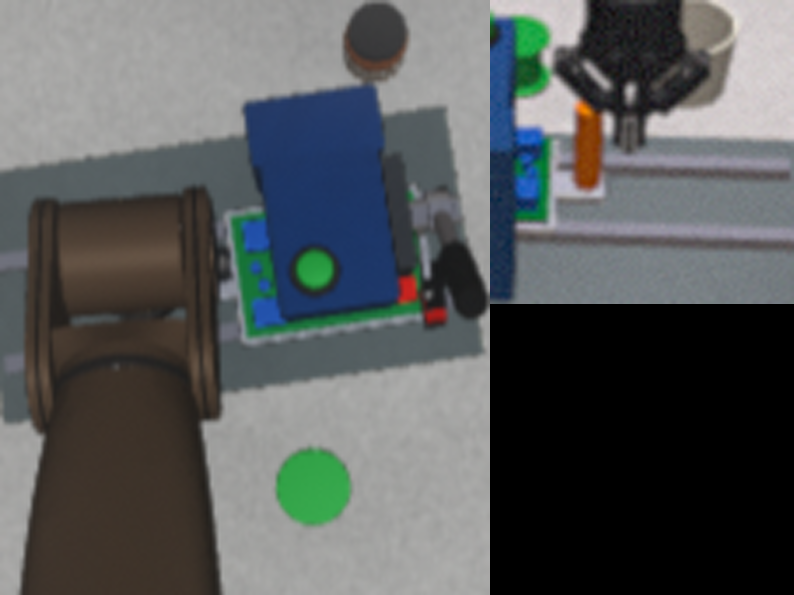

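The handle now stands at (98,105) in the scene inset, against a predicted home of (99,104). The board edge moved about 75 mm in total, so the carriage is home against its stop. The gripper's knuckle did the pushing, so I'll back off and go to the lever.

```bash
python3 -m handwheel '[[0,-0.03,0,0,0,0,-1],[0,-0.1,0,0,0,0,-1],[0,-0.1,-0.15,0,0,0,-1],[0,-0.1,-0.3,0,0,0,-1],[0,-0.1,-0.45,0,0,0,-1],[0,-0.1,-0.6,0,0,0,-1],[0,-0.1,-0.65,0,0,0,-1],[0,-0.1,-0.65,0,0,0,-1]]';  python3 -c "
from h import *
go((-42.5,-85,340))"
```

```text
time: 6.25
eef_pos: [0.5307, 0.1774, 0.3541]
tcp_rot: [0.998, 0.063, 0.001, 0.0]
contact_force: [-0.1, 0.7, -0.1]
opening: -0.001
finger_force: 0.0
t 6.25 press xyz [  1.6 172.9 354.1] F [-0.1  0.7 -0.1] open -0.0 ff 0.0
(-42.5, -85, 340) [-0.11    0.6449  0.0356] [ 0.0002 -0.0005 -0.0001] [ 0.519 -0.084  0.34 ]
```

```bash
python3 -m handwheel '[[-0.02,0.13,0,0,0,0,0.18],[-0.04,0.27,0,0,0,0,0.18],[-0.07,0.41,0,0,0,0,0.18],[-0.1,0.55,0,0,0,0,0.18],[-0.11,0.645,0.0,0,0,0,0.18],[-0.11,0.645,0.0,0,0,0,0.18],[-0.11,0.645,0.0,0,0,0,0.18]]';  python3 -c "
from h import *
import cv2
go((-42.5,-85,240))
cv2.imwrite('pics/p3.png',cv2.resize(eyes.read_camera('scene')[110:240,190:340,::-1],None,fx=4,fy=4,interpolation=cv2.INTER_CUBIC))"
```

```text
time: 7.12
eef_pos: [0.5184, -0.0831, 0.3507]
tcp_rot: [0.998, 0.063, -0.002, -0.001]
contact_force: [0.3, -0.8, -0.2]
opening: 0.588
finger_force: 0.0
t 7.12 press xyz [-43.2 -84.  350.7] F [ 0.3 -0.8 -0.2] open 0.59 ff 0.0
(-42.5, -85, 240) [0.0031 0.0031 0.2767] [-0.0008  0.0014 -0.0001] [ 0.519 -0.084  0.24 ]
```

View pics/p3.png

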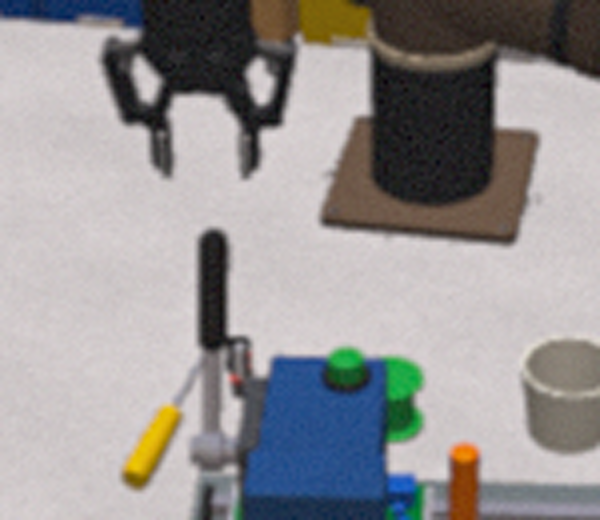

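The open fingers at (163,170) and (250,170) straddle the grip at (212,235), so I'll descend and grasp.

```bash
python3 -m handwheel '[[0.002,0.003,0.1,0,0,0,0.18],[0.002,0.003,0.2,0,0,0,0.18],[0.002,0.003,0.275,0,0,0,0.18],[0.002,0.003,0.275,0,0,0,0.18],[0.002,0.003,0.275,0,0,0,-0.6],[0.002,0.003,0.275,0,0,0,-0.6],[0.002,0.003,0.275,0,0,0,-0.6],[0.002,0.003,0.275,0,0,0,-0.6]]' 30;  python3 -c "
from h import *
a=lambda q,r=125:(20-r*np.cos(np.pi/3-q),-85,130+r*np.sin(np.pi/3-q))
go(*[a(q) for q in (0,.1,.2,.3,.4,.5,.6,.7,.735,.75)])"
```

```text
time: 8.18
eef_pos: [0.5208, -0.0838, 0.2455]
tcp_rot: [0.998, 0.063, 0.001, -0.001]
contact_force: [-0.6, 5.3, 5.3]
opening: 0.267
finger_force: 30.4
t 8.18 press xyz [-41.  -85.  245.5] F [-0.6  5.3  5.3] open 0.27 ff 30.41589081287384
(np.float64(-42.500000000000014), -85, np.float64(238.25317547305482)) [-0.0039  0.      0.0181] [-0.0004 -0.0008  0.0001] [ 0.519 -0.084  0.238]
(np.float64(-52.995044700220305), -85, np.float64(231.47277195983582)) [-0.0302  0.      0.035 ] [-0.0004 -0.0008  0.0001] [ 0.509 -0.085  0.231]
(np.float64(-62.76074704274974), -85, np.float64(223.67848605163294)) [-0.0546  0.      0.0544] [-0.0004 -0.0008  0.0001] [ 0.499 -0.087  0.224]
(np.float64(-71.69953135789382), -85, np.float64(214.94819567679264)) [-0.0771  0.0001  0.0762] [-0.0004 -0.0008  0.0001] [ 0.49  -0.088  0.215]
(np.float64(-79.7220842675448), -85, np.float64(205.36913101088993)) [-9.720e-02  1.000e-04  1.001e-01] [-0.0004 -0.0008  0.0001] [ 0.482 -0.089  0.205]
(np.float64(-86.7482470749329), -85, np.float64(195.0370029016488)) [-1.148e-01  1.000e-04  1.259e-01] [-0.0004 -0.0008  0.0001] [ 0.475 -0.09   0.195]
(np.float64(-92.70781668382736), -85, np.float64(184.0550465577893)) [-1.298e-01  1.000e-04  1.533e-01] [-0.0004 -0.0008  0.0001] [ 0.469 -0.09   0.184]
(np.float64(-97.54124704466786), -85, np.float64(172.53299005694709)) [-0.1419  0.0002  0.1821] [-0.0004 -0.0008  0.0001] [ 0.465 -0.091  0.173]
(np.float64(-98.95761111689224), -85, np.float64(168.3938374920017)) [-0.1455  0.0002  0.1924] [-0.0004 -0.0008  0.0001] [ 0.463 -0.091  0.168]
(np.float64(-99.52011460265531), -85, np.float64(166.60522101242034)) [-0.1469  0.0002  0.1969] [-0.0004 -0.0008  0.0001] [ 0.463 -0.091  0.167]
```

```bash
python3 -m handwheel '[[-0.027,0,0.018,0,0,0,-0.6],[-0.053,0,0.038,0,0,0,-0.6],[-0.076,0,0.061,0,0,0,-0.6],[-0.097,0,0.0855,0,0,0,-0.6],[-0.115,0,0.1125,0,0,0,-0.6],[-0.123,0,0.1265,0,0,0,-0.6],[-0.123,0,0.1265,0,0,0,-0.6]]';  python3 -c "
from h import *
go()
p=np.array(monitor.get_state()['eef_pos'])-W(v,(20,-85,130)); x=np.cos(v[2])*p[0]+np.sin(v[2])*p[1]
print('theta',np.pi/3-np.arctan2(p[2],-x),'r',np.hypot(x,p[2]))
import cv2
cv2.imwrite('pics/p4.png',np.hstack([cv2.resize(eyes.read_camera('scene')[130:240,200:290,::-1],None,fx=4,fy=4,interpolation=cv2.INTER_CUBIC),cv2.resize(eyes.read_camera('top')[170:280,280:370,::-1],None,fx=4,fy=4,interpolation=cv2.INTER_CUBIC)]))"
```

```text
time: 9.05
eef_pos: [0.4717, -0.0902, 0.1946]
tcp_rot: [0.998, 0.063, 0.001, -0.001]
contact_force: [-2.1, 5.8, 6.4]
opening: 0.273
finger_force: 29.4
t 9.05 press xyz [-90.4 -85.2 194.6] F [-2.1  5.8  6.4] open 0.27 ff 29.426701068878174
theta 0.5180159364930188 r 0.12794362012988206
```

View pics/p4.png

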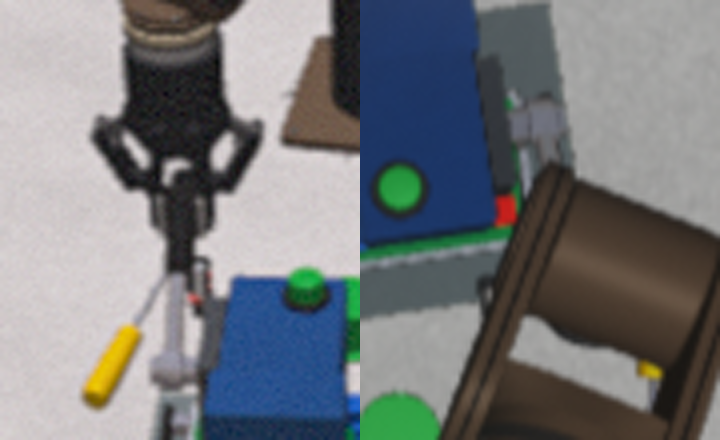

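The fingers hold the grip, whose tip is at about (180,172) in the crop. The lever is partway down at about 0.53 rad, and I'll take it on to about 0.74.

```bash
python3 -m handwheel '[[-0.008,0,0.014,0,0,0,-0.6],[-0.015,0,0.028,0,0,0,-0.6],[-0.021,0,0.043,0,0,0,-0.6],[-0.027,0,0.058,0,0,0,-0.6],[-0.027,0,0.058,0,0,0,-0.6],[-0.027,0,0.058,0,0,0,-0.6]]';  cat >th.py <<'E'
from h import *
go()
p=np.array(monitor.get_state()['eef_pos'])-W(v,(20,-85,130)); x=np.cos(v[2])*p[0]+np.sin(v[2])*p[1]
print('theta',np.pi/3-np.arctan2(p[2],-x),'r',np.hypot(x,p[2]))
import cv2,sys
im=eyes.read_camera('scene')
cv2.imwrite(sys.argv[1],cv2.resize(im[130:240,200:290,::-1],None,fx=5,fy=5,interpolation=cv2.INTER_CUBIC))
for q in (.48,.55,.65,.72,.75):
    print(q,[((proj('scene',W(v,(20-r*np.cos(np.pi/3-q),-85,130+r*np.sin(np.pi/3-q))))-[200,130])*5+2).round(1) for r in (78,167)])
E
python3 th.py pics/p5.png
```

```text
time: 9.9
eef_pos: [0.4614, -0.0915, 0.1706]
tcp_rot: [0.998, 0.063, 0.001, -0.001]
contact_force: [0.5, 5.7, 1.1]
opening: 0.27
finger_force: 29.3
t 9.9 press xyz [-100.9  -85.1  170.6] F [0.5 5.7 1.1] open 0.27 ff 29.27315443754196
theta 0.723052208536743 r 0.12751656092986619
0.48 [array([222.8, 338.8]), array([232.3, 204.1])]
0.55 [array([223.7, 342.1]), array([234.1, 211.9])]
0.65 [array([224.9, 347.8]), array([236.5, 224.9])]
0.72 [array([225.6, 352.4]), array([238. , 235.1])]
0.75 [array([225.9, 354.5]), array([238.7, 239.8])]
```

View pics/p5.png

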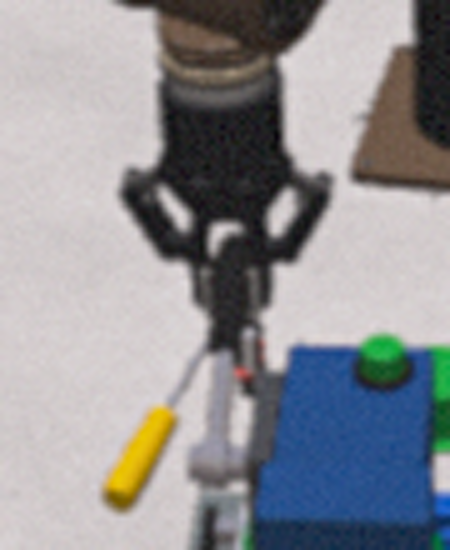

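```bash
python3 -m handwheel '[[-0.002,0,0.006,0,0,0,-0.6],[-0.002,0,0.006,0,0,0,-0.6]]'; python3 -c "
from h import *
go()"; python3 -m handwheel '[[0,0,0,0,0,0,-0.2],[0,0,0,0,0,0,0.1],[0,0,0,0,0,0,0.1],[0,0,0,0,0,0,0.1],[0,0,-0.1,0,0,0,0.1],[0,0,-0.2,0,0,0,0.1],[0,0,-0.35,0,0,0,0.1],[0,0,-0.45,0,0,0,0.1],[0,0,-0.45,0,0,0,0.1]]'; python3 th.py pics/p6.png
```

```text
time: 10.2
eef_pos: [0.4606, -0.0916, 0.1683]
tcp_rot: [0.998, 0.063, 0.001, -0.001]
contact_force: [-0.3, 6.2, 3.1]
opening: 0.272
finger_force: 29.4
t 10.2 press xyz [-101.7  -85.2  168.3] F [-0.3  6.2  3.1] open 0.27 ff 29.367302656173706
time: 11.32
eef_pos: [0.4612, -0.0929, 0.3521]
tcp_rot: [0.998, 0.063, 0.004, 0.002]
contact_force: [-0.3, -0.7, -0.2]
opening: 0.551
finger_force: 0.0
t 11.32 press xyz [-101.2  -86.6  352.1] F [-0.3 -0.7 -0.2] open 0.55 ff 0.0
theta -0.023979630502237503 r 0.2529860466344808
0.48 [array([222.8, 338.8]), array([232.3, 204.1])]
0.55 [array([223.7, 342.1]), array([234.1, 211.9])]
0.65 [array([224.9, 347.8]), array([236.5, 224.9])]
0.72 [array([225.6, 352.4]), array([238. , 235.1])]
0.75 [array([225.9, 354.5]), array([238.7, 239.8])]
```

View pics/p6.png

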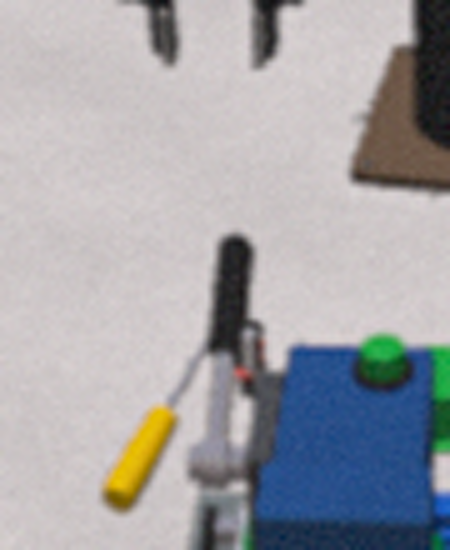

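The lever rests with its grip tip at (237,236) and grip base at about (225,350). That matches 0.72 rad (predicted (238,235)), so the ratchet holds the third notch. The button comes next.

```bash
python3 -m handwheel '[[0.05,-0.06,0,0,0,0,-1],[0.12,-0.15,0,0,0,0,-1],[0.214,-0.252,0,0,0,0,-1],[0.214,-0.252,0,0,0,0,-1],[0.214,-0.252,0,0,0,0,-1],[0.214,-0.252,0.15,0,0,0,-1],[0.214,-0.252,0.27,0,0,0,-1],[0.214,-0.252,0.27,0,0,0,-1],[0.214,-0.252,0.27,0,0,0,-1]]'; python3 -c "
from h import *
go((-15,15,225),(-15,15,206))"
```

```text
time: 12.5
eef_pos: [0.5328, 0.0176, 0.2413]
tcp_rot: [0.998, 0.062, 0.001, 0.0]
contact_force: [0.7, 0.1, 0.3]
opening: -0.001
finger_force: 0.0
t 12.5 press xyz [-16.4  14.1 241.3] F [0.7 0.1 0.3] open -0.0 ff 0.0
(-15, 15, 225) [ 0.0033 -0.0023  0.0408] [ 0.0003 -0.0008 -0.0004] [0.534 0.019 0.225]
(-15, 15, 206) [ 0.0032 -0.0023  0.0883] [ 0.0003 -0.0008 -0.0004] [0.534 0.019 0.206]
```

```bash
python3 -m handwheel '[[0.003,-0.002,0.04,0,0,0,-1],[0.003,-0.002,0.065,0,0,0,-1],[0.003,-0.002,0.08,0,0,0,-1],[0.003,-0.002,0.09,0,0,0,-1],[0.003,-0.002,0.096,0,0,0,-1],[0.003,-0.002,0.098,0,0,0,-1],[0.003,-0.002,0.098,0,0,0,-1],[0.003,-0.002,0.098,0,0,0,-1]]'; python3 -m handwheel '[[0,0,0,0,0,0,-1],[0,0,0,0,0,0,-1],[0,0,0,0,0,0,-1],[0,0,0,0,0,0,-1],[0,0,0,0,0,0,-1],[0,0,0,0,0,0,-1],[0,0,0,0,0,0,-1],[0,0,0,0,0,0,-1],[0,0,0,0,0,0,-1],[0,0,0,0,0,0,-1]]'; python3 th.py pics/p7.png
```

```text
time: 13.5
eef_pos: [0.5338, 0.0193, 0.2058]
tcp_rot: [0.998, 0.063, 0.0, 0.001]
contact_force: [-11.0, -0.3, 21.4]
opening: -0.003
finger_force: 10.7
time: 14.75
eef_pos: [0.5338, 0.0193, 0.2058]
tcp_rot: [0.998, 0.063, 0.0, 0.001]
contact_force: [-8.9, 0.6, 21.0]
opening: -0.001
finger_force: 10.7
t 14.75 press xyz [-15.1  15.7 205.8] F [-8.9  0.6 21. ] open -0.0 ff 10.655141706313316
theta -0.08996422076324406 r 0.08354557402440828
0.48 [array([222.8, 338.8]), array([232.3, 204.1])]
0.55 [array([223.7, 342.1]), array([234.1, 211.9])]
0.65 [array([224.9, 347.8]), array([236.5, 224.9])]
0.72 [array([225.6, 352.4]), array([238. , 235.1])]
0.75 [array([225.9, 354.5]), array([238.7, 239.8])]
```

View pics/p7.png

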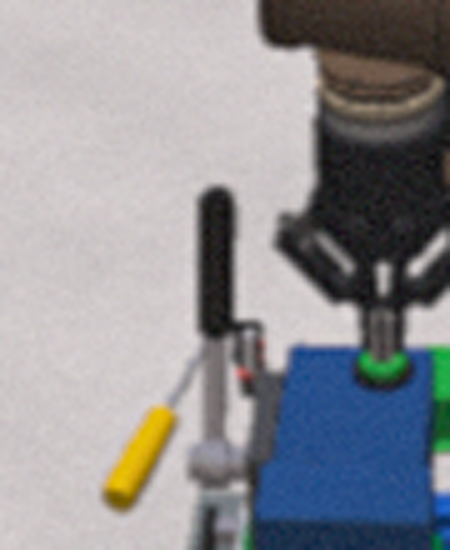

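The button is fully down (bottomed at 21 N). The lever tip at (215,187) matches its starting position of (216,190), so the lever is fully up. I'll lift off.

```bash
python3 -m handwheel '[[0,0,-0.05,0,0,0,-1],[0,0,-0.15,0,0,0,-1],[0,0,-0.3,0,0,0,-1],[0,0,-0.4,0,0,0,-1],[0,0,-0.4,0,0,0,-1],[0,0,-0.4,0,0,0,-1],[0,0,-0.4,0,0,0,-1],[0,0,-0.4,0,0,0,-1]]'; python3 -c "
from h import *
import cv2
go()
cv2.imwrite('pics/p8.png',cv2.resize(eyes.read_camera('scene')[110:290,200:380,::-1],None,fx=3.3,fy=3.3,interpolation=cv2.INTER_CUBIC))
print((proj('scene',W(v,(0,105,120)))-[200,110])*3.3)"
```

```text
time: 15.8
eef_pos: [0.5327, 0.0195, 0.3583]
tcp_rot: [0.998, 0.063, -0.002, -0.0]
contact_force: [-0.1, 0.1, -0.1]
opening: 0.001
finger_force: 0.0
t 15.8 press xyz [-16.2  16.  358.3] F [-0.1  0.1 -0.1] open 0.0 ff 0.0
[348.69956774 369.5540565 ]
```

View pics/p8.png

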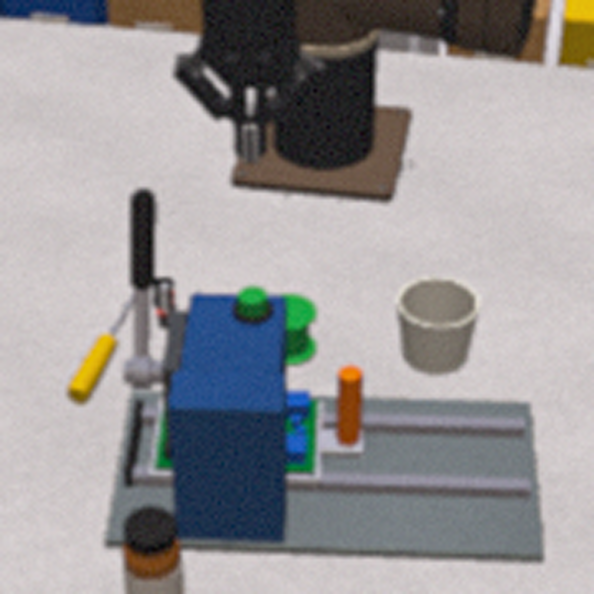

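The lever is up (tip at (143,192)) and the button is up (252,298). The handle at (349,371) matches the predicted home of (349,370). The cup, spool, driver and flux jar look undisturbed, and the gripper is clear of everything.

```bash
python3 -c "
from plant import ctrl
print(ctrl.sign_off())"
```

```text
the job is handed in; nothing more can be done
None
```

The job is handed in at about 16 s of the 58 s. By the pictures and force readings, the carriage is home, the lever was held at the third notch and is back up, and the button is released. The connector under the head was not visible, so I infer it is seated from the lever angle; the sign-off gave no verdict.

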